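Feel the gap of the proofing press with the taper gauge

TASK

Check the gap of the small screw press: pick up the taper gauge by its handle and, keeping it flat on the bed and square to the press, slide it thin end first from the open front under the middle of the platen until it drags snugly, that is until the sprung platen just begins to give (about 1 mm) and without forcing it any higher. Finish while holding it there by the handle at that depth, so that I can read the gap off the slope; do not let go, and leave the other things on the desk alone.

Things in the scene. Friction and masses are not known exactly. Their poses are not given: they have to be found in the camera images.
- gauge_grip (a point): Centre of the handle of the taper gauge, which lies flat on the desk left of the press: a steel wedge 18 mm wide, 190 mm long in all, 0.09 kg, with fine lines across its slope. Black handle at the thick end: 50 mm long, 18 wide, 22 high; this point is 11 mm above the flat underside. x points along the gauge to the thin end, y across, z up.
- gauge_tip (a point): The gauge's thin end, mid-width on its flat underside: 165 mm along x from the handle's centre and 11 mm below it, same axes. The top slopes evenly, 1 in 10, from 2 mm thick here to 16 mm thick where the handle begins, 140 mm back.
- press_screw (a point): Top centre of the screw of the small grey press at the right of the desk, which stands fast, about 0.23 m high. Platen (upper plate): 120 mm deep, 126 wide, 16 thick, hung from the screw. Columns: 19 mm thick, 79 mm either side of the middle, 60 mm behind the platen's front edge. Crossbeam on them: 163 mm above the desk at most, 42 mm deep. T-bar across it: 172 mm long.
- press_mouth (a point): Point on the press's steel bed, right below the middle of the platen's front edge. The bed (lower plate) is 30 mm above the desk, 164 mm wide, and sticks out 53 mm in front of this point; this open front faces roughly to the robot's left. x points into the press (the way the gauge goes in), y across, z up. Gap from bed to platen: even all over, 4.5 to 8.5 mm, not told.
- platen (a joint): How far the platen is pushed up from where it hangs, m; 0 when nothing bears on it. Sprung: starts to rise at about 0.5 N, then 2.5 N more per mm; stop at 6 mm. Friction about 0.6 on each face of the gauge, so pushing it in takes 1.3 to 2 times the upward force: some 4 to 7 N along the gauge at 1 mm. Each 10 mm pushed in after touching lifts it 1 mm.
- tape_roll: A bystander, to be left alone: roll of masking tape, about 105 mm across and 24 mm high, lying flat. Origin at the middle of its underside.
- eraser: A bystander, to be left alone: white eraser in a sleeve, 21 x 45 x 13 mm. Origin at the middle of its underside.
- white_pot: A bystander, to be left alone: white pot lying on its side, about 94 mm, behind the press on the right. Origin at the middle of its underside.

How it is judged:
By the outcome, as a careful person would: the job done as asked, in the order asked, and still so for the second after the job is handed in, while the arm keeps its last pose, push and grip.
It also fails if it takes over 61 s, if anything falls off the work surface, if the arm or the gripper's body presses on something with over 40 N, if the wrist force passes 120 N, or if a joint passes its speed limit or range.

ROBOT

A 6-joint arm with a two-finger parallel gripper is mounted at the origin on the work surface; the furniture and walls round the work are solid. World frame = base frame: x ahead of the robot, y to its left, z up, the work surface at z = 0. Lengths are in mm, angles in degrees, forces in N, time in s.
With the tool pointing down it reaches from about 325 to 850 mm from the base axis. Payload 4.4 kg.
Tool frame: the origin (TCP) lies on the centre line of the jaws, within the pads' length; the fingertips stand 14 mm ahead of it and the grasp point (between the pads) lies 5 mm behind it; y points along the fingers, x is the direction in which the jaws open and shut, and the axes are right-handed (so a half turn about y gives the same grasp; the last joint's range is limited). The gripper opens to 94 mm and grips with 3 to 60 N. Pads are 16 mm wide; open, the fingers measure 119 mm over their backs; the gripper's body (75 mm by 177 mm) begins 78 mm behind the grasp point.
Start: joints at [66.836, 11.837, 88.321, -0, 79.842, -8.623], TCP at [144.383, 556.58, 219.447] pointing down, gripper open.
Joint ranges: [-156.59, 156.59], [-49.26, 127.26], [12.9, 141.05], [-63.56, 243.56], [4.71, 150.69], [-161.64, 161.64]. Speed limits (degrees/s): [159.86, 159.86, 180, 180, 180, 180].

INTERFACE

Orientations are given as [roll, pitch, yaw] about the fixed x, y, z axes, in that order (R = Rz(yaw) Ry(pitch) Rx(roll)).
In Python, from cell import ctrl, vision gives the robot as it stands. The module is installed in compiled form; this text tells all that it offers.
- The arm moves only by the tool apply_moves, never from a script. Its argument "deltas" is a list of rows, each an object with "slide": the shift along the tool's x, y, z normalised to -1 to 1, where 1 is 0.4 m, a list of three; "roll": the turn about the tool's y normalised to -1 to 1, where 1 is 60 degrees. In form: [{"slide": [dx, dy, dz], "roll": roll}, ...]. A call has 1 to 20 rows; each row is the pose to reach, as a shift and turn from the pose commanded when the call began, along the tool's axes at that moment; what a row does not reach only later rows make up. A row lasts 1/12 s, in which the tool goes at most 41.7 mm and 7.16 degrees, less where a joint would pass 70% of its speed; a pose out of reach is approached as far as the arm can. A call with a number of a shift or a turn outside -1 to 1 is refused whole. A call with a gripper value outside its range is refused whole. "jaw" is the opening in per cent of the stroke, from 0 (shut) to 100 (fully open), set as the call begins (left out, the last holds). The fingers move at their own pace and stop on an object; "newtons" is the grip in N (left out, the last holds). Time passes only in rows, so rows that repeat a pose let the fingers close. It gives the time, the measured TCP pose, the force and the opening at its end, in the units of the state.
- ctrl.state(): the state, without advancing time (a new reading comes with each control period).
- vision.grab_frame(name): name is "side" or "top"; returns the picture (400x640x3 uint8, blue, green, red); there is no depth.
- vision.camera_info(name): a dict with "fx", "fy", "cx", "cy" (pixels), "k1" (the pictures are not rectified: a ray, as slopes to the right and down, at radius r is drawn at 1 + k1 r^2 times it, then the intrinsics apply), "position" and "rotation" of the camera in the world. Camera axes: x right, y up, looking along -z (the intrinsics and any distortion apply to the point x, -y, -z); pixel columns grow to the right and rows downward; lengths in mm; the calibration is good to about 2 mm. A picture is of the moment at which its call begins. camera_info takes no time and is no camera call.
- ctrl.hand_in(): hands the job in, once; it reports no verdict.
The state is a dict: "t": time; "qpos": joint angles; "qvel": joint speeds; "joint_torque": joint torques, N m; "tcp_pos": TCP position; "ee_rot": TCP orientation; "force": force on the tool from outside, world axes, zero at the start; "moment": the same for the moment, N m; "finger_gap": finger opening in mm.
Only numpy, scipy, OpenCV 4.12 (cv2) and the standard library are available. Lean on these libraries where they do the work, as an engineer would, in place of code of your own. Each camera call takes 0.05 s, during which the arm holds its last target.

## Working session

There is one attempt and no reset: what is moved stays moved. The work goes in short steps, Python scripts to look and compute and a tool call to move; the robot and the scene stay as the last step left them, time stands still between calls to the robot, and variables do not carry over. Pictures are saved under pics/ and viewed, and the job is handed in when it is done.

Besides the shell and the picture viewer there is one more tool, called after "Request:" as name(argument=value, ...), one argument or row to a line, values as JSON. apply_moves: Moves the arm, as the interface text tells. Its arguments: {"type":"object","properties":{"deltas":{"type":"array","items":{"type":"object","properties":{"slide":{"type":"array","items":{"type":"number"}},"roll":{"type":"number"}}}},"jaw":{"type":"number"},"newtons":{"type":"number"}},"required":["deltas"]}

```bash
mkdir -p pics; python3 - <<'E'
from cell import ctrl, vision
import cv2
s=ctrl.state(); print({k:s[k] for k in('t','tcp_pos','ee_rot','force','moment','finger_gap')})
for n in('side','top'):
    cv2.imwrite(f'pics/{n}0.png',vision.grab_frame(n)); print(n,vision.camera_info(n))
E
```

```text
{'t': 0.0, 'tcp_pos': array([144.09985912, 555.87086596, 218.31326419]), 'ee_rot': array([-89.98159718,   0.12611565,  75.45831269]), 'force': array([-0.47811978,  0.46561673, -0.59064462]), 'moment': array([-0.01563885,  0.00166769,  0.07623852]), 'finger_gap': 94.01270127077139}
side {'fx': 509.8685532608545, 'fy': 509.8685532608545, 'cx': 324.23066427566994, 'cy': 198.72642489048576, 'k1': -0.030078419862871006, 'position': array([ 235.73002757, 1140.64549343, 1156.5009993 ]), 'rotation': array([  50.81501993,    0.84989203, -170.8716861 ])}
top {'fx': 433.09622896329563, 'fy': 433.09622896329563, 'cx': 320.824263242164, 'cy': 200.64287185368627, 'k1': -0.00813253734166894, 'position': array([ 382.49245647,  -47.84658371, 1685.66350046]), 'rotation': array([  2.91615464,  -0.85137306, -90.90989404])}
```

View pics/side0.png

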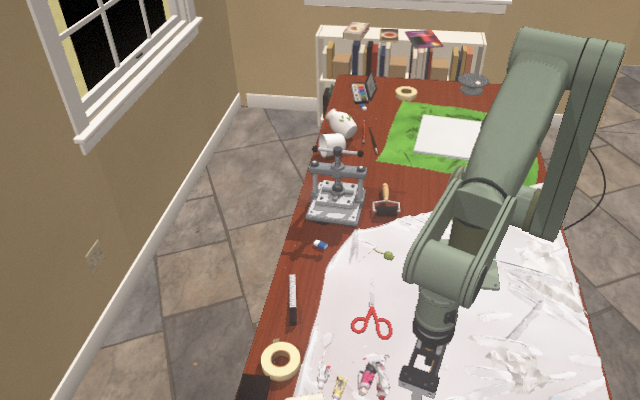

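View pics/top0.png

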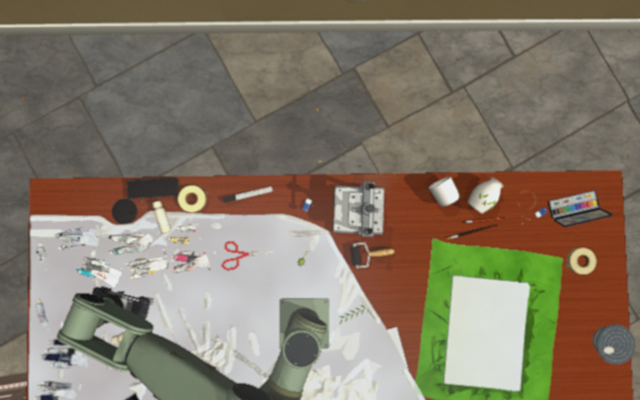

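```bash
cat > h.py <<'E'
import numpy as np, cv2
from cell import ctrl, vision
from scipy.spatial.transform import Rotation as R
from scipy.optimize import least_squares
def cam(n):
    c=vision.camera_info(n); return c,R.from_euler('xyz',c['rotation'],degrees=True).as_matrix()
def proj(n,P):
    c,M=cam(n); q=(np.atleast_2d(P)-c['position'])@M
    a=q[:,0]/-q[:,2]; b=-q[:,1]/-q[:,2]; f=1+c['k1']*(a*a+b*b)
    return np.c_[c['cx']+c['fx']*a*f, c['cy']+c['fy']*b*f]
def ray(n,uv):
    c,M=cam(n); a=(uv[0]-c['cx'])/c['fx']; b=(uv[1]-c['cy'])/c['fy']; A,B=a,b
    for _ in range(20):
        f=1+c['k1']*(A*A+B*B); A,B=a/f,b/f
    d=M@np.array([A,-B,-1]); return c['position'],d/np.linalg.norm(d)
def atz(n,uv,z):
    o,d=ray(n,uv); return o+d*(z-o[2])/d[2]
def tri(u1,u2):
    o1,d1=ray('side',u1);o2,d2=ray('top',u2)
    A=np.c_[d1,-d2]; t=np.linalg.lstsq(A,o2-o1,rcond=None)[0]
    p,q=o1+t[0]*d1,o2+t[1]*d2; return (p+q)/2,np.linalg.norm(p-q)
def crop(src,x,y,w,h,s,out):
    im=cv2.imread(src)[y:y+h,x:x+w]; cv2.imwrite(out,cv2.resize(im,None,fx=s,fy=s,interpolation=cv2.INTER_CUBIC))
E
python3 - <<'E'
from h import *
crop('pics/side0.png',270,255,70,85,7,'pics/c1.png')
crop('pics/side0.png',295,135,80,95,6,'pics/c2.png')
crop('pics/top0.png',210,170,110,60,7,'pics/c3.png')
crop('pics/top0.png',320,170,80,80,7,'pics/c4.png')
E
```

```text
(no output)
```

View pics/c1.png

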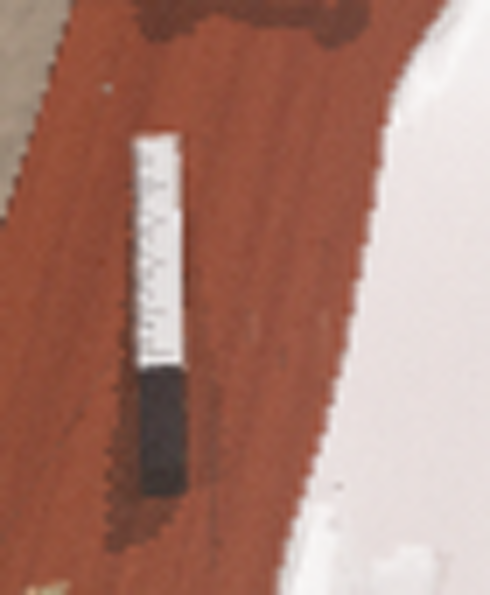

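View pics/c2.png

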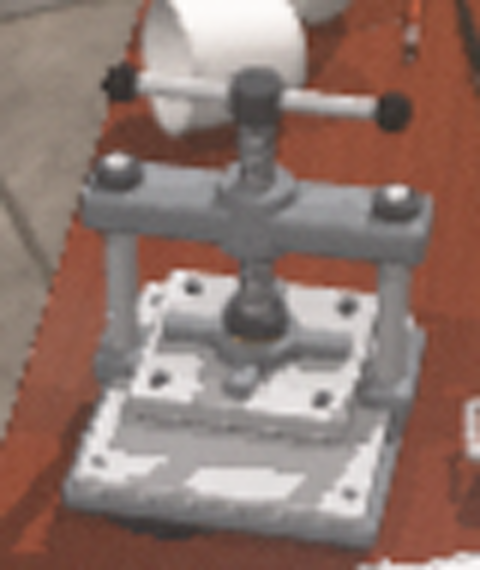

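View pics/c3.png

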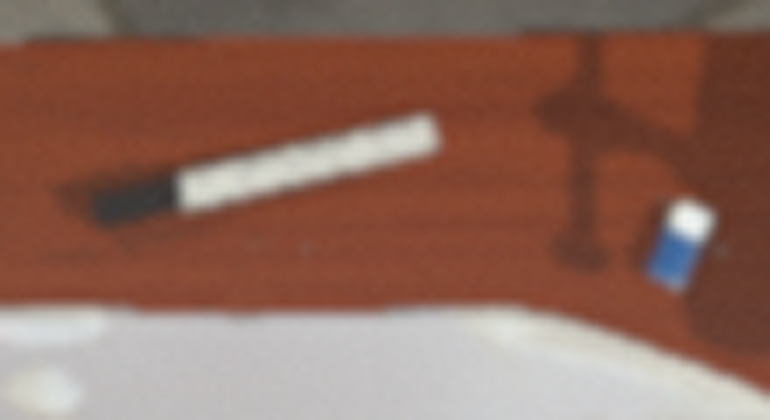

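View pics/c4.png

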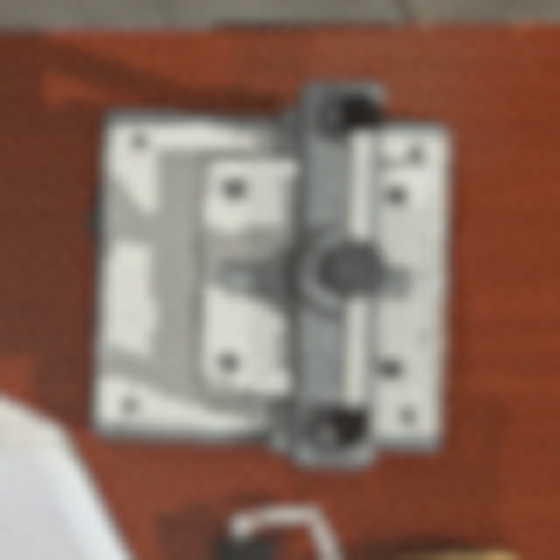

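```bash
cat > fit.py <<'E'
from h import *
def un(pts,s,ox,oy): return (np.array(pts,float)+.5)/s-.5+[ox,oy]
def fitm(obs,init,zfree):
    # obs: list (cam, local pts, pix)
    def place(p,L):
        c,s=np.cos(p[3]),np.sin(p[3]); Rz=np.array([[c,-s,0],[s,c,0],[0,0,1]]); return np.array(L,float)@Rz.T+p[:3]
    def f(p):
        q=p if zfree else np.r_[p[:2],init[2],p[2]]
        return np.concatenate([(proj(n,place(q,L))-uv).ravel() for n,L,uv in obs])
    x0=init if zfree else [init[0],init[1],init[3]]
    r=least_squares(f,x0,loss='soft_l1'); p=r.x if zfree else np.r_[r.x[:2],init[2],r.x[2]]
    return p,f(r.x).reshape(-1,2),place
gs=un([(133,135),(180,132),(141,496),(187,494)],7,270,255)
gt=un([(428,112),(441,150),(93,195),(102,226)],7,210,170)
# local, origin at underside below the handle centre
tip=[(165,-9,2),(165,9,2)]
# side view: left = +x world ; gauge heading -y => local y = +x world (left)
Ls=[(165,9,2),(165,-9,2),(-25,9,0),(-25,-9,0)]
Lt=[(165,9,2),(165,-9,2),(-25,9,22),(-25,-9,22)]
if __name__=='__main__':
  for zf in(True,False):
    p,r,pl=fitm([('side',Ls,gs),('top',Lt,gt)],np.array([600,300,0,-1.4]),zf)
    print('gauge handle ctr(under)',p[:3].round(1),'yaw',np.degrees(p[3]).round(2)); print(r.round(2).tolist())
  ps=un([(68,487),(378,525),(130,405),(347,425),(172,272)],6,295,135)
  pt=un([(105,116),(95,436),(207,160),(203,392),(350,265)],7,320,170)
  Lps=[(-53,82,0),(-53,-82,0),(0,63,22.5),(0,-63,22.5),(120,63,22.5)]
  Lpt=[(-53,82,0),(-53,-82,0),(0,63,22.5),(0,-63,22.5),(60,0,200)]
  for zf in(True,False):
    p,r,pl=fitm([('side',Lps,ps),('top',Lpt,pt)],np.array([600,-50,30,-1.57]),zf)
    print('mouth',p[:3].round(1),'yaw',np.degrees(p[3]).round(2)); print(r.round(2).tolist())
E
python3 fit.py
```

```text
gauge handle ctr(under) [ 4.813e+02  2.758e+02 -1.000e-01] yaw -77.09
[[0.18, -0.01], [-0.62, 0.07], [-0.05, 0.04], [-0.1, -0.08], [0.76, 0.68], [-0.02, -0.27], [-0.11, 0.12], [-0.33, 0.24]]
gauge handle ctr(under) [481.2 275.9   0. ] yaw -77.09
[[0.18, -0.02], [-0.62, 0.06], [-0.05, 0.04], [-0.1, -0.08], [0.75, 0.68], [-0.02, -0.27], [-0.12, 0.12], [-0.34, 0.24]]
mouth [ 431.  -177.    26.8] yaw -2612.37
[[1.15, -0.02], [-2.39, -0.42], [-0.52, -0.68], [-0.22, 0.3], [-0.45, 0.61], [-0.01, 1.69], [0.4, -1.27], [-0.45, 0.29], [-0.62, 0.43], [0.61, 0.74]]
mouth [ 430.7 -175.6   30. ] yaw -2612.33
[[1.13, -0.44], [-2.31, -0.86], [-0.53, -1.13], [-0.16, -0.17], [-0.47, 0.14], [-0.34, 1.71], [0.09, -1.16], [-0.76, 0.32], [-0.91, 0.52], [0.32, 0.79]]
```

```bash
cat > ov.py <<'E'
from fit import *
def box(x0,x1,y0,y1,z0,z1):
    c=[(x,y,z) for x in(x0,x1) for y in(y0,y1) for z in(z0,z1)]
    e=[(i,j) for i in range(8) for j in range(i) if bin(i^j).count('1')==1]
    return c,e
def overlay(n,src,p,boxes,roi,s,out):
    x,y,w,h=roi; im=cv2.imread(src)[y:y+h,x:x+w]; im=cv2.resize(im,None,fx=s,fy=s,interpolation=cv2.INTER_CUBIC)
    c_,s_=np.cos(p[3]),np.sin(p[3]); Rz=np.array([[c_,-s_,0],[s_,c_,0],[0,0,1]])
    cols=[(0,0,255),(0,200,0),(255,0,0),(255,0,255),(0,200,255)]
    for k,b in enumerate(boxes):
        c,e=box(*b); uv=(proj(n,np.array(c,float)@Rz.T+p[:3])-[x,y]+.5)*s-.5
        for i,j in e: cv2.line(im,tuple(np.round(uv[i]).astype(int)),tuple(np.round(uv[j]).astype(int)),cols[k%5],1,cv2.LINE_AA)
    cv2.imwrite(out,im)
PB=[(-53,120,-82,82,-30,0),(0,120,-63,63,6.5,22.5),(39,81,-88,88,113,133),(59,61,-86,86,185,187),(50.5,69.5,69.5,88.5,0,113)]
E
python3 - <<'E'
from ov import *
p=np.array([430.8,-176,30,np.radians(-92.33)])
overlay('side','pics/side0.png',p,PB,(295,135,80,95),8,'pics/o1.png')
overlay('top','pics/top0.png',p,PB,(320,170,80,80),7,'pics/o2.png')
E
```

```text
(no output)
```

View pics/o1.png

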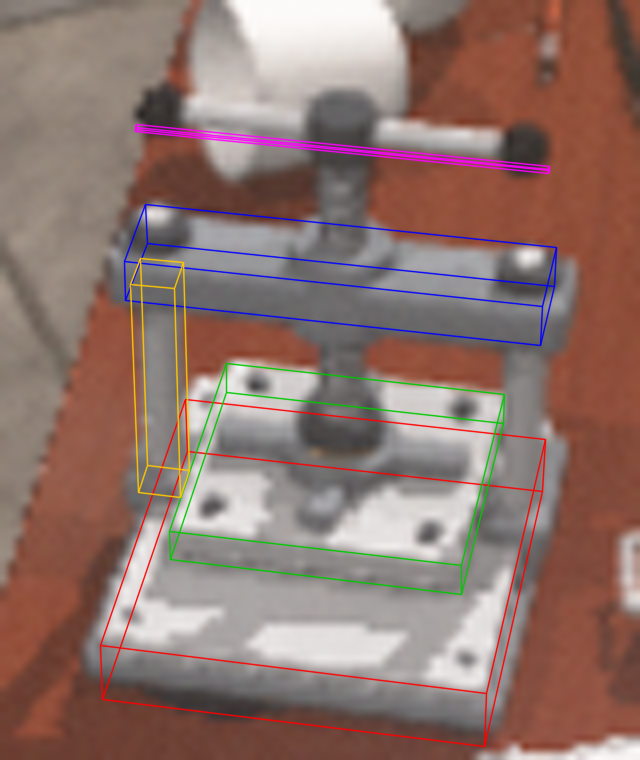

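View pics/o2.png

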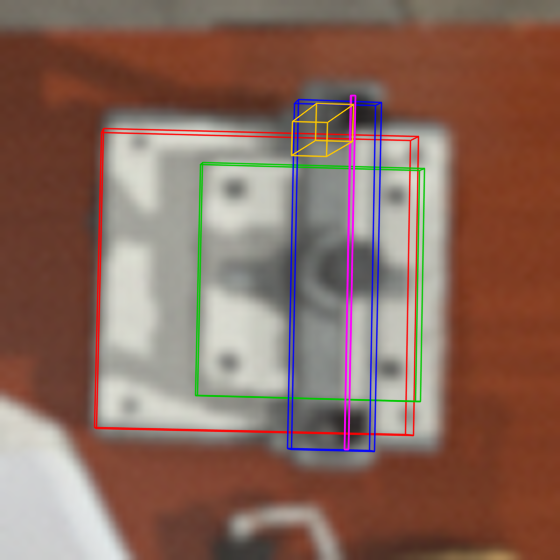

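```bash
python3 - <<'E'
from fit import *
H=un([(235,189),(228,362),(397,195),(390,369)],7,320,170)
P=np.array([atz('top',h,52.5) for h in H])[:,:2]; print('top holes',P.round(1).tolist())
f,b=P[:2].mean(0),P[2:].mean(0)
def a(v): return np.degrees(np.arctan2(v[1],v[0])).round(2)
print('mid',f.round(1),b.round(1),'yaw mid',a(b-f),'yaw across',a(P[0]-P[1])-90,a(P[2]-P[3])-90,'rows',a(P[2]-P[0]),a(P[3]-P[1]))
# side holes, 8x crop 295,135 
H=un([(212,505),(431,531),(257,383),(464,408)],8,295,135)
P=np.array([atz('side',h,52.5) for h in H])[:,:2]; print('side holes',P.round(1).tolist())
f,b=P[:2].mean(0),P[2:].mean(0)
print('mid',f.round(1),b.round(1),'yaw mid',a(b-f),'yaw across',a(P[0]-P[1])-90,a(P[2]-P[3])-90,'rows',a(P[2]-P[0]),a(P[3]-P[1]))
# bed corners
for n,pp,s,ox,oy in(('top',[(103,114),(94,437)],7,320,170),('side',[(90,648),(498,704)],8,295,135)):
    P=np.array([atz(n,h,30) for h in un(pp,s,ox,oy)])[:,:2]; print(n,P.round(1).tolist(),P.mean(0).round(1),a(P[0]-P[1])-90,np.linalg.norm(P[0]-P[1]))
# screw top 
print(tri(un([(342,100)],8,295,135)[0],un([(350,265)],7,320,170)[0]))
E
```

```text
top holes [[478.9, -195.9], [385.6, -190.3], [474.3, -283.6], [380.4, -277.7]]
mid [ 432.2 -193.1] [ 427.4 -280.6] yaw mid -93.18 yaw across -93.44 -93.59 rows -92.98 -93.38
side holes [[478.5, -198.2], [383.3, -193.9], [472.7, -286.1], [379.3, -280.9]]
mid [ 430.9 -196.1] [ 426.  -283.5] yaw mid -93.19 yaw across -92.54 -93.19 rows -93.75 -92.61
top [[522.5, -126.3], [345.9, -118.3]] [ 434.2 -122.3] -92.59 176.69487325565822
side [[518.6, -124.1], [345.1, -113.4]] [ 431.9 -118.8] -93.52 173.83024860431232
(array([ 428.92145204, -233.25624401,  241.47450982]), np.float64(3.2737767610835293))
```

Request:
apply_moves(
  deltas=[
    {"slide": [-0.05, 0.03, -0.1], "roll": 0.1},
    {"slide": [-0.1, 0.06, -0.2], "roll": 0.2},
    {"slide": [-0.15, 0.1, -0.3], "roll": 0.3},
    {"slide": [-0.2, 0.13, -0.4], "roll": 0.4},
    {"slide": [-0.24, 0.16, -0.5], "roll": 0.5},
    {"slide": [-0.28, 0.19, -0.6], "roll": 0.6},
    {"slide": [-0.33, 0.21, -0.7], "roll": 0.7},
    {"slide": [-0.38, 0.23, -0.8], "roll": 0.8},
    {"slide": [-0.43, 0.24, -0.9], "roll": 0.87},
    {"slide": [-0.46, 0.248, -0.96], "roll": 0.9},
    {"slide": [-0.468, 0.248, -0.991], "roll": 0.9167},
    {"slide": [-0.468, 0.248, -0.991], "roll": 0.9167},
    {"slide": [-0.468, 0.248, -0.991], "roll": 0.9167},
    {"slide": [-0.468, 0.248, -0.991], "roll": 0.9167},
  ],
  jaw=100,
  newtons=35,
)

```text
t: 1.27
tcp_pos: [480.3, 275.9, 119.7]
ee_rot: [-90.0, 0.1, 20.4]
force: [0.0, -0.5, 0.5]
finger_gap: 94.1
```

Request:
apply_moves(
  deltas=[
    {"slide": [0, 0.04, 0], "roll": 0.06},
    {"slide": [0, 0.08, 0], "roll": 0.1258},
    {"slide": [0, 0.12, 0], "roll": 0.1258},
    {"slide": [0, 0.15, 0], "roll": 0.1258},
    {"slide": [0, 0.15, 0], "roll": 0.1258},
    {"slide": [0, 0.15, 0], "roll": 0.1258},
  ],
  jaw=40,
)

```text
t: 1.77
tcp_pos: [479.6, 276.4, 59.7]
ee_rot: [-90.0, 0.1, 13.0]
force: [0.1, 0.2, -0.8]
finger_gap: 57.4
```

```bash
python3 - <<'E'
from h import *
s=ctrl.state(); print(s['t'],s['tcp_pos'],s['ee_rot'],s['force'],s['finger_gap'],s['qpos'])
for n in('side','top'): cv2.imwrite(f'pics/{n}1.png',vision.grab_frame(n))
print(proj('side',s['tcp_pos']),proj('top',s['tcp_pos']))
crop('pics/side1.png',250,230,110,110,7,'pics/c5.png')
crop('pics/top1.png',190,160,110,80,7,'pics/c6.png')
E
```

```text
1.7667 [479.60210742 276.44485667  59.65136478] [-90.01058645   0.11631709  13.01797139] [ 0.09006427  0.2053115  -0.78580078] 57.421364281113334 [2.09975983e+01 1.99057656e+01 9.88774819e+01 6.45443657e-03
 6.13334132e+01 7.97651416e+00]
[[292.10714087 304.47710858]] [[227.51725541 198.14661031]]
```

View pics/c5.png

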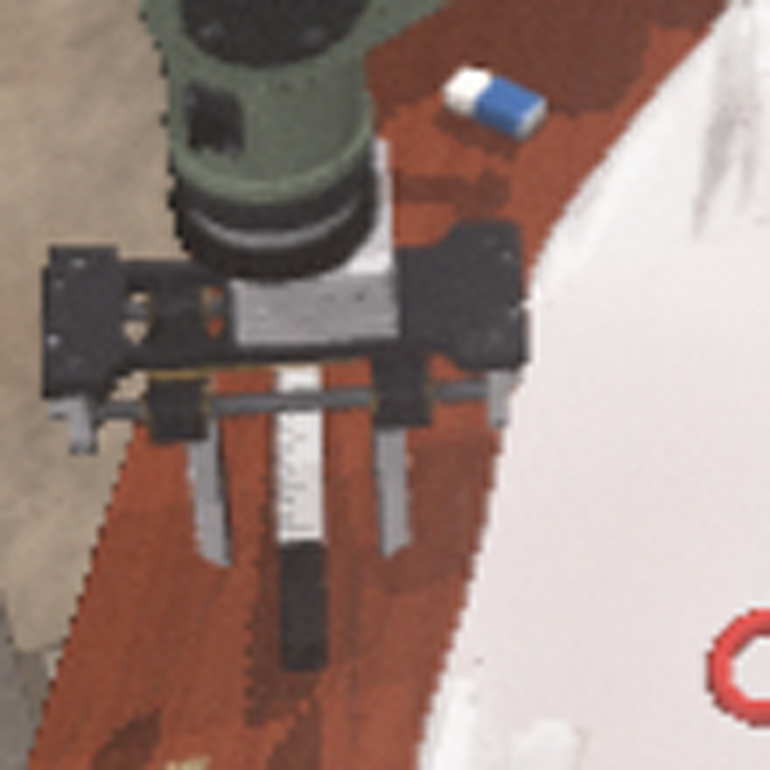

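View pics/c6.png

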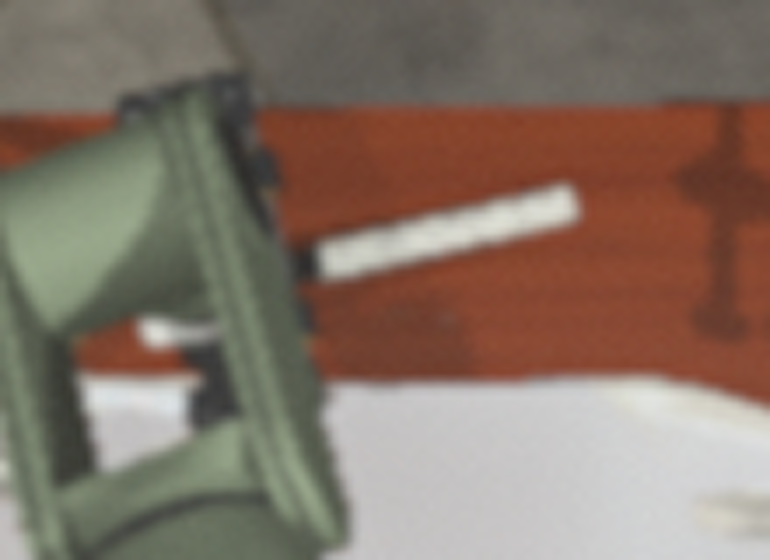

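```bash
python3 - <<'E'
from h import *
T=np.array([479.6,276.4,45.6]); x=np.array([np.cos(np.radians(13)),np.sin(np.radians(13)),0]); g=np.array([-x[1],x[0],0])
for n,o in(('side',(250,230)),):
  for k in(-1,1):
    for w in (-8,8):
      print(k,w,((proj(n,T+k*28.7*x+w*g)-o+.5)*7-.5).round(0))
E
```

```text
-1 -8 [[372. 527.]]
-1 8 [[374. 559.]]
1 -8 [[226. 536.]]
1 8 [[226. 568.]]
```

Request:
apply_moves(
  deltas=[
    {"slide": [0.0075, 0.03, 0]},
    {"slide": [0.0075, 0.06, 0]},
    {"slide": [0.0075, 0.085, 0]},
    {"slide": [0.0075, 0.1, 0]},
    {"slide": [0.0075, 0.1065, 0]},
    {"slide": [0.0075, 0.1065, 0]},
    {"slide": [0.0075, 0.1065, 0]},
  ],
  jaw=40,
)

```text
schema error: expected keys slide, roll
```

```bash
python3 - <<'E'
from h import *
s=ctrl.state(); print(s['t'],s['tcp_pos'],s['ee_rot'],s['force'],s['finger_gap'])
for n in('side',): cv2.imwrite(f'pics/{n}2.png',vision.grab_frame(n))
crop('pics/side2.png',250,230,110,110,7,'pics/c7.png')
E
```

```text
1.8667 [481.41042167 276.62873295  61.19213566] [-8.99841926e+01 -8.92842749e-02  1.29693489e+01] [-0.15482095 -0.65121125  0.62952217] 49.27812763771787
```

View pics/c7.png

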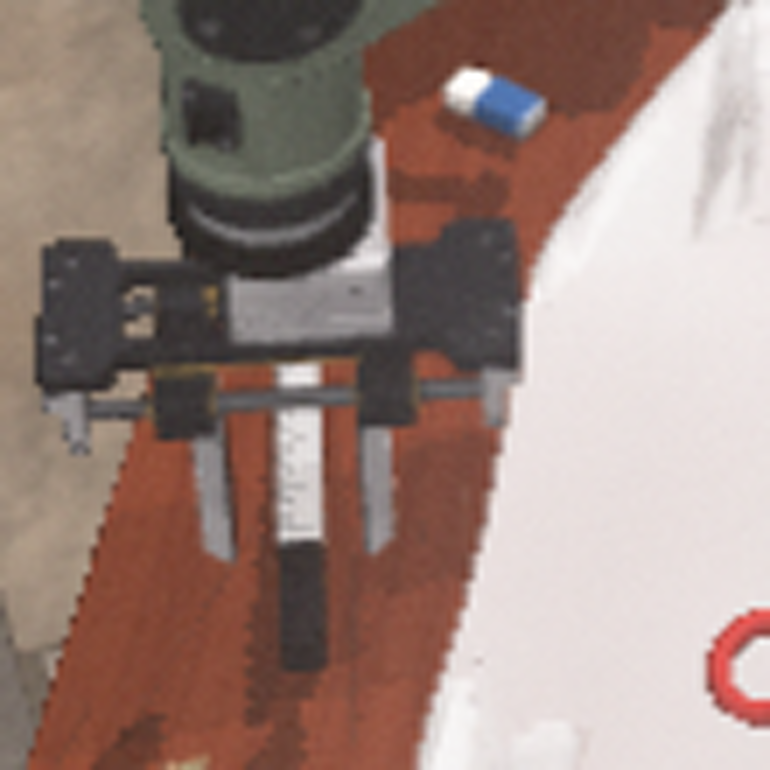

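Request:
apply_moves(
  deltas=[
    {"slide": [0, 0.03, 0], "roll": 0},
    {"slide": [0, 0.06, 0], "roll": 0},
    {"slide": [0, 0.085, 0], "roll": 0},
    {"slide": [0, 0.1, 0], "roll": 0},
    {"slide": [0, 0.106, 0], "roll": 0},
    {"slide": [0, 0.106, 0], "roll": 0},
    {"slide": [0, 0.106, 0], "roll": 0},
    {"slide": [0, 0.106, 0], "roll": 0},
  ],
  jaw=40,
)

```text
t: 2.58
tcp_pos: [481.5, 276.0, 18.2]
ee_rot: [-90.0, -0.0, 12.9]
force: [0.6, 0.2, -0.1]
finger_gap: 37.8
```

```bash
python3 - <<'E'
from h import *
s=ctrl.state(); print(s['t'],s['tcp_pos'],s['ee_rot'],s['force'],s['finger_gap'])
for n in('side',): cv2.imwrite(f'pics/{n}3.png',vision.grab_frame(n))
crop('pics/side3.png',250,230,110,110,7,'pics/c8.png')
E
```

```text
2.5833 [481.51540407 275.98275957  18.15779889] [-8.99932381e+01 -4.25905819e-02  1.29044812e+01] [ 0.57666038  0.15108645 -0.05492143] 37.77704914480112
```

View pics/c8.png

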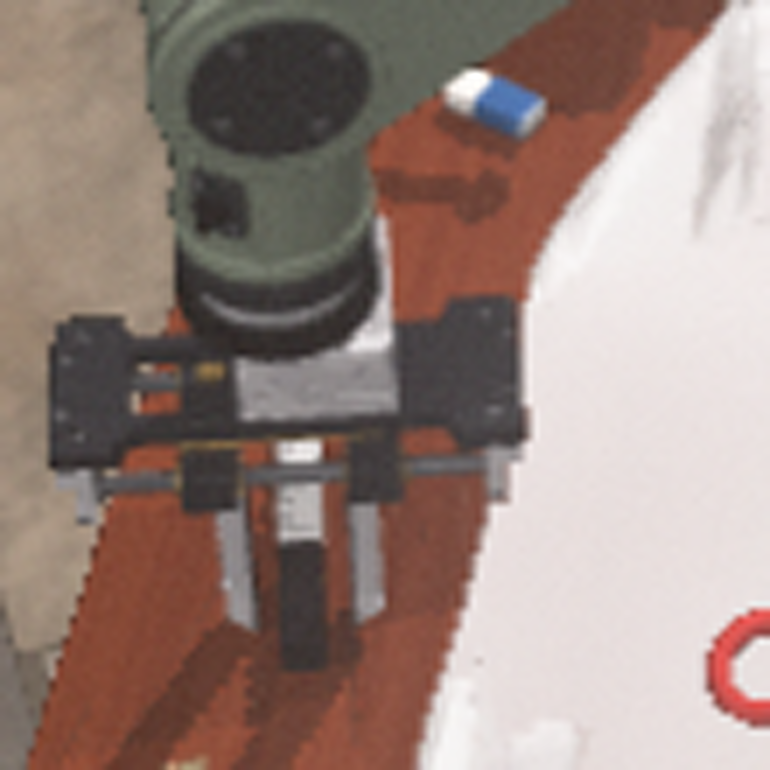

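Request:
apply_moves(
  deltas=[
    {"slide": [0.001, 0.003, 0], "roll": 0},
    {"slide": [0.001, 0.003, 0], "roll": 0},
    {"slide": [0.001, 0.003, 0], "roll": 0},
    {"slide": [0.001, 0.003, 0], "roll": 0},
    {"slide": [0.001, 0.003, 0], "roll": 0},
    {"slide": [0.001, 0.003, 0], "roll": 0},
    {"slide": [0.001, 0.003, 0], "roll": 0},
    {"slide": [0.001, 0.003, 0], "roll": 0},
    {"slide": [0.001, 0.003, 0], "roll": 0},
    {"slide": [0.001, 0.003, 0], "roll": 0},
  ],
  jaw=0,
  newtons=40,
)

```text
t: 3.47
tcp_pos: [481.7, 276.0, 16.9]
ee_rot: [-90.0, -0.0, 12.9]
force: [-0.1, -0.8, 2.2]
finger_gap: 17.8
```

Request:
apply_moves(
  deltas=[
    {"slide": [0, -0.02, 0], "roll": 0},
    {"slide": [0, -0.05, 0], "roll": 0},
    {"slide": [0, -0.08, 0], "roll": 0},
    {"slide": [0, -0.105, -0.01], "roll": 0},
    {"slide": [-0.01, -0.115, -0.03], "roll": 0.02},
    {"slide": [-0.03, -0.115, -0.08], "roll": 0.05},
    {"slide": [-0.055, -0.115, -0.14], "roll": 0.08},
    {"slide": [-0.08, -0.115, -0.2], "roll": 0.11},
    {"slide": [-0.105, -0.115, -0.26], "roll": 0.14},
    {"slide": [-0.13, -0.115, -0.32], "roll": 0.17},
    {"slide": [-0.155, -0.115, -0.38], "roll": 0.2},
    {"slide": [-0.18, -0.115, -0.44], "roll": 0.23},
    {"slide": [-0.2, -0.115, -0.5], "roll": 0.25},
    {"slide": [-0.218, -0.115, -0.545], "roll": 0.26},
    {"slide": [-0.225, -0.115, -0.565], "roll": 0.268},
    {"slide": [-0.2273, -0.115, -0.573], "roll": 0.2685},
    {"slide": [-0.2273, -0.115, -0.573], "roll": 0.2685},
    {"slide": [-0.2273, -0.115, -0.573], "roll": 0.2685},
    {"slide": [-0.2273, -0.115, -0.573], "roll": 0.2685},
    {"slide": [-0.2273, -0.115, -0.573], "roll": 0.2685},
  ],
)

```text
t: 5.13
tcp_pos: [444.1, 33.1, 62.6]
ee_rot: [-90.0, 0.0, -3.1]
force: [-0.5, -0.3, -1.2]
finger_gap: 17.6
```

```bash
python3 - <<'E'
from h import *
s=ctrl.state(); print(s['t'],s['tcp_pos'],s['ee_rot'],s['force'],s['moment'],s['finger_gap'])
for n in('side','top'): cv2.imwrite(f'pics/{n}4.png',vision.grab_frame(n))
crop('pics/side4.png',270,130,110,110,7,'pics/c9.png')
crop('pics/top4.png',260,165,130,75,6,'pics/c10.png')
E
```

```text
5.1333 [444.08866639  33.08491734  62.60970045] [-8.99874891e+01  7.21538563e-03 -3.11737794e+00] [-0.46529927 -0.2534476  -1.18414903] [-0.05092742  0.07641333  0.01622953] 17.615161725916124
```

View pics/c9.png

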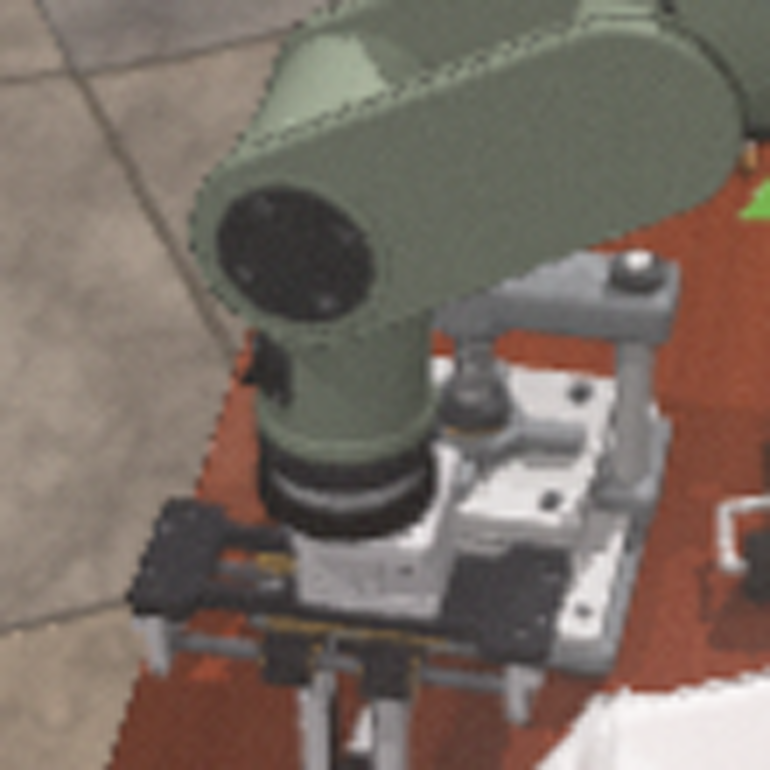

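View pics/c10.png

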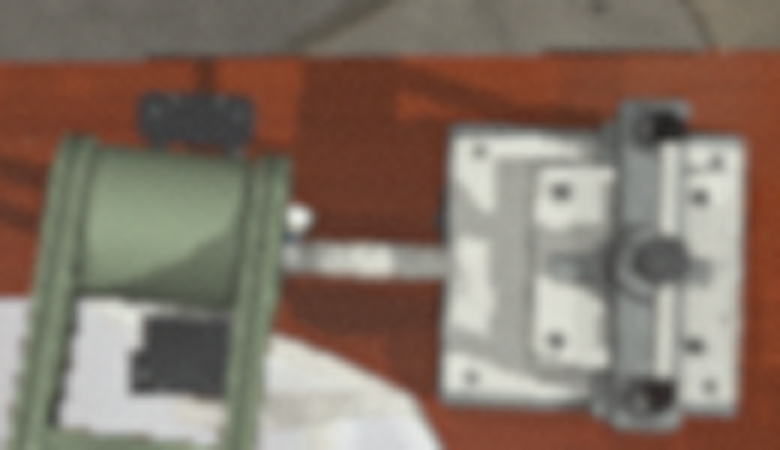

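```bash
cat > strip.py <<'E'
from h import *
def strip(src,c0,c1,r0,r1,z):
    im=cv2.imread(src)[...,0].astype(float); out=[]
    for c in range(c0,c1):
        col=im[r0:r1,c]; b=np.r_[col[:3],col[-3:]]; base=np.interp(np.arange(len(col)),[1,len(col)-2],[col[:3].mean(),col[-3:].mean()])
        w=np.clip(col-base-15,0,None); out.append((c,r0+(w*np.arange(len(col))).sum()/w.sum(),w.sum()/w.max()))
    return np.array(out)
def line(src,c0,c1,r0,r1,z,n='top'):
    o=strip(src,c0,c1,r0,r1,z); P=np.array([atz(n,(c,r),z) for c,r,_ in o])[:,:2]
    k=np.polyfit(P[:,1],P[:,0],1); res=np.std(P[:,0]-np.polyval(k,P[:,1]))
    return o,P,k,res
E
python3 - <<'E'
from strip import *
o,P,k,res=line('pics/top4.png',313,332,199,218,57)
print(o[:,1].round(2),o[:,2].round(1))
print('yaw',-90-np.degrees(np.arctan(k[0])),'res',res,'x at y=-178:',np.polyval(k,-178),'x at TCP y=33:',np.polyval(k,33), 'P',P[[0,-1]].round(1))
# self check: gauge on desk from top0
E
```

```text
[207.62 207.73 207.78 207.8  207.83 207.81 207.83 207.92 208.   208.03
 208.02 208.04 208.09 208.11 208.23 208.32 208.33 208.36 208.36] [4.6 4.7 4.8 4.8 4.8 4.8 4.9 5.1 5.1 5.1 5.1 4.9 4.8 4.8 5.  4.9 4.9 4.7
 4.8]
yaw -93.18333409834491 res 0.14869231020428894 x at y=-178: 431.6516524493599 x at TCP y=33: 443.38681845030845 P [[ 439.2  -43.5]
 [ 435.4 -111.2]]
```

Request:
apply_moves(
  deltas=[
    {"slide": [0.0005, 0.01, -0.02], "roll": 0},
    {"slide": [0.001, 0.02, -0.05], "roll": 0},
    {"slide": [0.001, 0.03, -0.075], "roll": 0},
    {"slide": [0.001, 0.033, -0.09], "roll": 0},
    {"slide": [0.001, 0.033, -0.095], "roll": 0},
    {"slide": [0.001, 0.033, -0.095], "roll": 0},
    {"slide": [0.001, 0.033, -0.095], "roll": 0},
    {"slide": [0.001, 0.033, -0.095], "roll": 0},
  ],
)

```text
t: 5.9
tcp_pos: [442.5, -5.6, 49.6]
ee_rot: [-90.0, -0.0, -3.2]
force: [-0.1, -0.4, -0.9]
finger_gap: 17.5
```

```bash
cat > rd.py <<'E'
from h import *
import sys
def read(k=8,name=None):
    A=[]
    for i in range(k):
        im=vision.grab_frame('top'); s=ctrl.state(); A.append(np.r_[s['tcp_pos'],s['force'],s['moment'],s['ee_rot']])
    if name: cv2.imwrite(name,im)
    A=np.array(A); m=A.mean(0); sd=A.std(0)/np.sqrt(k)
    print('t',round(s['t'],2),'tcp',m[:3].round(2),'F',m[3:6].round(2),'+-',sd[3:6].round(2),'M',m[6:9].round(3),'rot',m[9:].round(2),'gap',round(s['finger_gap'],1))
    d=np.array([-.0558,-.9984,0]); print('ins from mouth(432,-178): TCP along', round(float((m[:3]-[432.2,-177.7,0])@d),2),' push F along', round(float(-m[3:6]@d),2))
if __name__=='__main__': read(int(sys.argv[1]),sys.argv[2] if len(sys.argv)>2 else None)
E
python3 rd.py 8 pics/top5.png
python3 -c "
from h import *
crop('pics/top5.png',260,165,130,75,6,'pics/c11.png')"
```

```text
t 6.3 tcp [442.42  -5.53  49.56] F [ 0.05 -0.05 -1.12] +- [0.15 0.21 0.16] M [-0.049  0.065  0.008] rot [-9.00e+01 -1.00e-02 -3.18e+00] gap 17.5
ins from mouth(432,-178): TCP along -172.46  push F along -0.05
```

View pics/c11.png

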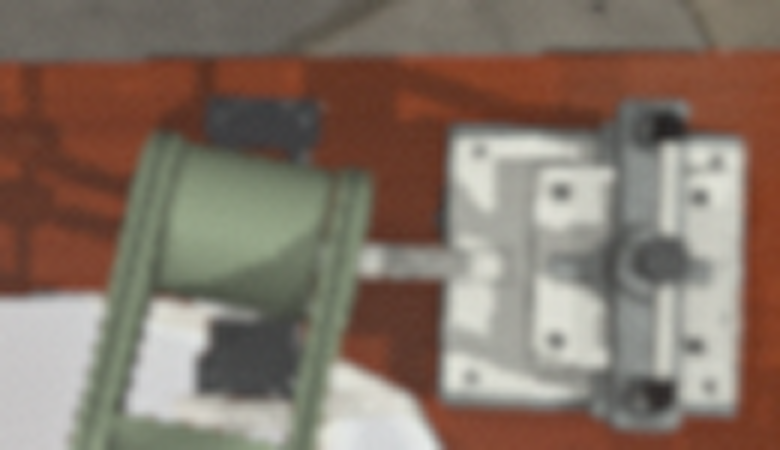

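Request:
apply_moves(
  deltas=[
    {"slide": [0, 0.0025, 0], "roll": 0},
    {"slide": [0, 0.005, 0], "roll": 0},
    {"slide": [0, 0.005, 0], "roll": 0},
  ],
)

```text
t: 6.55
tcp_pos: [442.1, -5.7, 47.2]
ee_rot: [-90.0, 0.0, -3.2]
force: [0.8, 0.2, -0.8]
finger_gap: 17.5
```

```bash
python3 rd.py 6
```

```text
t 6.85 tcp [442.27  -5.74  47.38] F [ 0.12  0.36 -0.89] +- [0.21 0.2  0.24] M [-0.05  0.06  0.  ] rot [-9.0e+01  1.0e-02 -3.2e+00] gap 17.7
ins from mouth(432,-178): TCP along -172.25  push F along 0.36
```

Request:
apply_moves(
  deltas=[
    {"slide": [0, 0.002, 0], "roll": 0},
    {"slide": [0, 0.002, 0], "roll": 0},
    {"slide": [0, 0.002, 0], "roll": 0},
  ],
)

```text
t: 7.1
tcp_pos: [442.5, -5.8, 46.7]
ee_rot: [-90.0, -0.0, -3.2]
force: [-0.3, 0.8, -0.0]
finger_gap: 17.5
```

```bash
python3 rd.py 6
```

```text
t 7.4 tcp [442.45  -5.78  46.72] F [ 0.39 -0.18 -0.11] +- [0.17 0.24 0.1 ] M [-0.091  0.028  0.021] rot [-9.0e+01 -1.0e-02 -3.2e+00] gap 17.4
ins from mouth(432,-178): TCP along -172.22  push F along -0.16
```

Request:
apply_moves(
  deltas=[
    {"slide": [0, 0.001, 0], "roll": 0},
    {"slide": [0, 0.001, 0], "roll": 0},
    {"slide": [0, 0.001, 0], "roll": 0},
  ],
)

```text
t: 7.65
tcp_pos: [442.5, -5.7, 46.4]
ee_rot: [-90.0, -0.0, -3.2]
force: [0.4, 0.4, 0.4]
finger_gap: 17.8
```

```bash
python3 rd.py 6
```

```text
t 7.95 tcp [442.45  -5.75  46.34] F [0.3  0.61 0.53] +- [0.18 0.19 0.3 ] M [-0.108  0.02   0.012] rot [-9.0e+01 -1.0e-02 -3.2e+00] gap 17.6
ins from mouth(432,-178): TCP along -172.25  push F along 0.63
```

Request:
apply_moves(
  deltas=[
    {"slide": [0, 0, -0.005], "roll": 0},
    {"slide": [0, 0, -0.01], "roll": 0},
    {"slide": [0, 0, -0.015], "roll": 0},
    {"slide": [0, 0, -0.02], "roll": 0},
    {"slide": [0, 0, -0.025], "roll": 0},
    {"slide": [0, 0, -0.03], "roll": 0},
    {"slide": [0, 0, -0.035], "roll": 0},
    {"slide": [0, 0, -0.04], "roll": 0},
    {"slide": [0, 0, -0.045], "roll": 0},
    {"slide": [0, 0, -0.05], "roll": 0},
    {"slide": [0, 0, -0.05], "roll": 0},
  ],
)

```text
t: 8.87
tcp_pos: [441.2, -26.2, 46.3]
ee_rot: [-90.0, -0.0, -3.2]
force: [0.3, 1.6, 1.0]
finger_gap: 17.8
```

```bash
python3 rd.py 6 pics/top6.png; python3 - <<'E'
from h import *
cv2.imwrite('pics/side6.png',vision.grab_frame('side'))
crop('pics/top6.png',260,165,130,75,6,'pics/c12.png')
crop('pics/side6.png',290,135,85,95,7,'pics/c13.png')
E
```

```text
t 9.17 tcp [441.23 -26.16  46.26] F [-0.11 -0.98  1.07] +- [0.08 0.35 0.21] M [-0.395  0.123 -0.005] rot [-90.05  -0.    -3.19] gap 17.7
ins from mouth(432,-178): TCP along -151.8  push F along -0.99
```

View pics/c12.png

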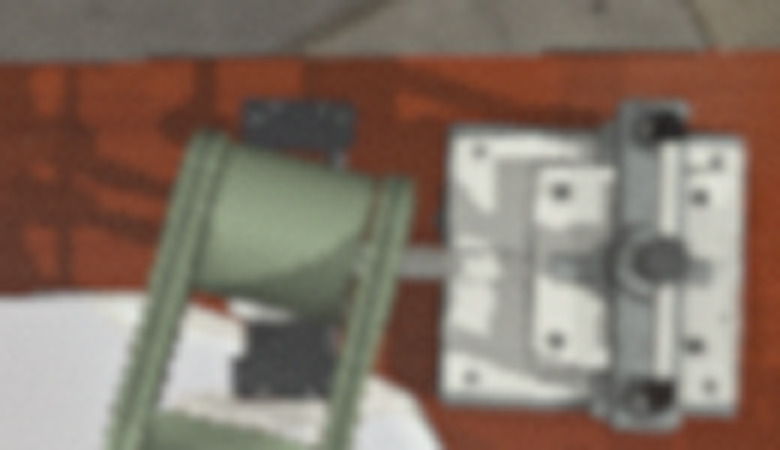

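View pics/c13.png

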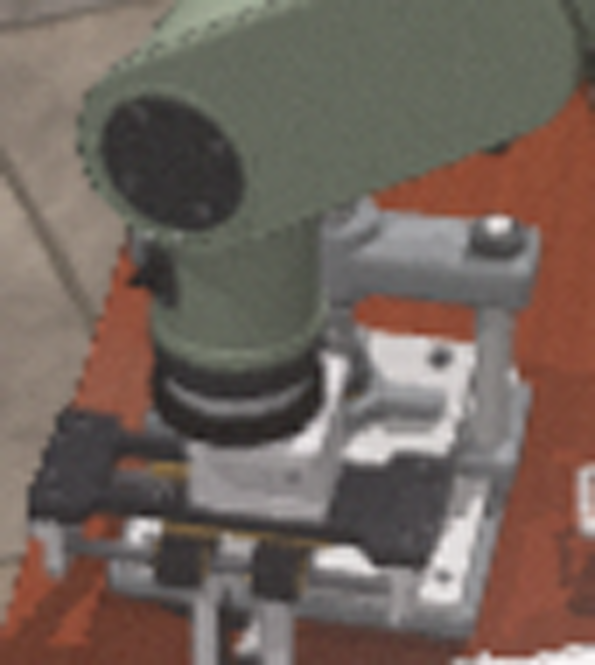

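Request:
apply_moves(
  deltas=[
    {"slide": [0, 0, -0.004], "roll": 0},
    {"slide": [0, 0, -0.008], "roll": 0},
    {"slide": [0, 0, -0.012], "roll": 0},
    {"slide": [0, 0, -0.016], "roll": 0},
    {"slide": [0, 0, -0.02], "roll": 0},
  ],
)

```text
t: 9.63
tcp_pos: [440.8, -33.7, 46.3]
ee_rot: [-90.0, -0.0, -3.2]
force: [-0.2, 2.0, 2.2]
finger_gap: 17.8
```

```bash
python3 rd.py 4
```

```text
t 9.83 tcp [440.81 -33.93  46.28] F [-0.01  1.35  2.17] +- [0.23 0.18 0.23] M [-0.048  0.055 -0.005] rot [-90.01  -0.    -3.21] gap 17.4
ins from mouth(432,-178): TCP along -144.02  push F along 1.34
```

Request:
apply_moves(
  deltas=[
    {"slide": [0, 0, -0.003], "roll": 0},
    {"slide": [0, 0, -0.006], "roll": 0},
    {"slide": [0, 0, -0.009], "roll": 0},
    {"slide": [0, 0, -0.012], "roll": 0},
  ],
)

```text
t: 10.17
tcp_pos: [440.5, -38.5, 46.3]
ee_rot: [-90.0, -0.0, -3.2]
force: [-0.1, 1.9, 2.9]
finger_gap: 17.4
```

```bash
python3 rd.py 4
```

```text
t 10.37 tcp [440.53 -38.7   46.27] F [0.2  1.9  2.14] +- [0.24 0.4  0.19] M [ 0.007  0.078 -0.006] rot [-90.01  -0.    -3.21] gap 17.7
ins from mouth(432,-178): TCP along -139.25  push F along 1.91
```

Request:
apply_moves(
  deltas=[
    {"slide": [0, -0.0004, -0.003], "roll": 0},
    {"slide": [0, -0.0004, -0.006], "roll": 0},
    {"slide": [0, -0.0004, -0.009], "roll": 0},
    {"slide": [0, -0.0004, -0.012], "roll": 0},
  ],
)

```text
t: 10.7
tcp_pos: [440.2, -43.4, 46.4]
ee_rot: [-90.0, 0.0, -3.2]
force: [-0.9, 2.2, 2.0]
finger_gap: 17.7
```

```bash
python3 rd.py 4
```

```text
t 10.9 tcp [440.2  -43.53  46.39] F [0.31 1.17 1.68] +- [0.12 0.43 0.42] M [0.003 0.059 0.005] rot [-90.01   0.    -3.21] gap 17.8
ins from mouth(432,-178): TCP along -134.4  push F along 1.19
```

Request:
apply_moves(
  deltas=[
    {"slide": [0, 0, -0.003], "roll": 0},
    {"slide": [0, 0, -0.006], "roll": 0},
    {"slide": [0, 0, -0.009], "roll": 0},
    {"slide": [0, 0, -0.012], "roll": 0},
  ],
)

```text
t: 11.23
tcp_pos: [440.0, -48.1, 46.4]
ee_rot: [-90.0, 0.0, -3.2]
force: [0.1, 2.4, 2.5]
finger_gap: 18.1
```

```bash
python3 rd.py 4
```

```text
t 11.43 tcp [439.97 -48.32  46.42] F [-0.14  1.15  2.41] +- [0.17 0.09 0.33] M [ 0.026  0.077 -0.004] rot [-90.01  -0.    -3.21] gap 18.0
ins from mouth(432,-178): TCP along -129.61  push F along 1.14
```

Request:
apply_moves(
  deltas=[
    {"slide": [0, -0.0005, -0.003], "roll": 0},
    {"slide": [0, -0.0005, -0.006], "roll": 0},
    {"slide": [0, -0.0005, -0.009], "roll": 0},
    {"slide": [0, -0.0005, -0.012], "roll": 0},
  ],
)

```text
t: 11.77
tcp_pos: [439.6, -53.0, 46.6]
ee_rot: [-90.0, 0.0, -3.2]
force: [0.4, 2.3, 1.2]
finger_gap: 17.1
```

```bash
python3 rd.py 4
```

```text
t 11.97 tcp [439.62 -53.13  46.56] F [0.2  0.69 1.56] +- [0.26 0.32 0.19] M [-0.024  0.05   0.005] rot [-9.002e+01  1.000e-02 -3.210e+00] gap 17.4
ins from mouth(432,-178): TCP along -124.78  push F along 0.7
```

Request:
apply_moves(
  deltas=[
    {"slide": [0, 0, -0.0025], "roll": 0},
    {"slide": [0, 0, -0.005], "roll": 0},
    {"slide": [0, 0, -0.0075], "roll": 0},
    {"slide": [0, 0, -0.01], "roll": 0},
  ],
)

```text
t: 12.3
tcp_pos: [439.5, -56.6, 46.7]
ee_rot: [-90.0, 0.0, -3.2]
force: [1.2, 3.7, 2.1]
finger_gap: 17.9
```

```bash
python3 rd.py 4
```

```text
t 12.5 tcp [439.47 -56.73  46.64] F [0.13 2.9  2.3 ] +- [0.38 0.08 0.15] M [ 0.403  0.071 -0.001] rot [-89.98   0.    -3.21] gap 17.9
ins from mouth(432,-178): TCP along -121.18  push F along 2.9
```

Request:
apply_moves(
  deltas=[
    {"slide": [0, 0, -0.0015], "roll": 0},
    {"slide": [0, 0, -0.003], "roll": 0},
    {"slide": [0, 0, -0.005], "roll": 0},
  ],
)

```text
t: 12.75
tcp_pos: [439.3, -58.6, 46.6]
ee_rot: [-90.0, 0.0, -3.2]
force: [-0.8, 4.2, 3.3]
finger_gap: 17.8
```

```bash
python3 rd.py 8
```

```text
t 13.15 tcp [439.36 -58.76  46.62] F [-0.01  4.67  3.04] +- [0.15 0.11 0.1 ] M [0.633 0.019 0.003] rot [-89.98   0.    -3.21] gap 17.6
ins from mouth(432,-178): TCP along -119.15  push F along 4.66
```

Request:
apply_moves(
  deltas=[
    {"slide": [0, 0, -0.0015], "roll": 0},
    {"slide": [0, 0, -0.003], "roll": 0},
    {"slide": [0, 0, -0.005], "roll": 0},
  ],
)

```text
t: 13.4
tcp_pos: [439.3, -60.6, 46.6]
ee_rot: [-90.0, -0.0, -3.2]
force: [0.5, 5.7, 4.3]
finger_gap: 17.7
```

```bash
python3 rd.py 8
```

```text
t 13.8 tcp [439.26 -60.78  46.64] F [0.55 5.19 3.73] +- [0.16 0.12 0.14] M [ 0.76   0.024 -0.011] rot [-89.98  -0.    -3.21] gap 17.7
ins from mouth(432,-178): TCP along -117.13  push F along 5.21
```

Request:
apply_moves(
  deltas=[
    {"slide": [0, -0.0005, 0], "roll": 0},
    {"slide": [0, -0.001, 0], "roll": 0},
    {"slide": [0, -0.001, 0], "roll": 0},
  ],
)

```text
t: 14.05
tcp_pos: [439.1, -61.1, 46.8]
ee_rot: [-90.0, 0.0, -3.2]
force: [0.6, 3.8, 0.7]
finger_gap: 17.7
```

```bash
python3 rd.py 8
```

```text
t 14.45 tcp [439.08 -61.08  46.84] F [0.14 2.34 0.01] +- [0.18 0.27 0.18] M [0.392 0.002 0.024] rot [-9.002e+01  2.000e-02 -3.190e+00] gap 18.3
ins from mouth(432,-178): TCP along -116.82  push F along 2.34
```

Request:
apply_moves(
  deltas=[
    {"slide": [0, -0.0005, 0], "roll": 0},
    {"slide": [0, -0.0005, 0], "roll": 0},
    {"slide": [0, -0.0005, 0], "roll": 0},
  ],
)

```text
t: 14.7
tcp_pos: [439.1, -61.1, 47.1]
ee_rot: [-90.0, 0.0, -3.2]
force: [0.7, 1.3, -1.4]
finger_gap: 17.8
```

```bash
python3 rd.py 8
```

```text
t 15.1 tcp [439.14 -61.05  47.13] F [ 0.12  0.2  -1.79] +- [0.19 0.14 0.12] M [0.024 0.022 0.013] rot [-9.002e+01  1.000e-02 -3.200e+00] gap 17.8
ins from mouth(432,-178): TCP along -116.85  push F along 0.21
```

Request:
apply_moves(
  deltas=[
    {"slide": [0, 0.0005, 0], "roll": 0},
    {"slide": [0, 0.0005, -0.001], "roll": 0},
    {"slide": [0, 0.0005, -0.0025], "roll": 0},
    {"slide": [0, 0.0005, -0.0025], "roll": 0},
  ],
)

```text
t: 15.43
tcp_pos: [439.1, -61.5, 47.0]
ee_rot: [-90.0, 0.0, -3.2]
force: [-0.1, 1.9, -1.2]
finger_gap: 17.6
```

```bash
python3 rd.py 6; cat > lift.py <<'E'
from h import *
import sys
# mean of k side frames -> shift of platen patch and of fixed patches relative to reference
k=int(sys.argv[1]); out=sys.argv[2]
A=np.mean([vision.grab_frame('side').astype(np.float32) for _ in range(k)],0); np.save(out,A)
cv2.imwrite(out.replace('.npy','.png'),A.astype(np.uint8)); s=ctrl.state(); print('t',s['t'])
E
python3 lift.py 8 pics/side7.npy
cat > reg.py <<'E'
from h import *
import sys
def g(a): return cv2.cvtColor(np.clip(a,0,255).astype(np.float32),cv2.COLOR_BGR2GRAY)
def reg(ref,cur,roi):
    x,y,w,h=roi; W=np.eye(2,3,dtype=np.float32)
    cc,W=cv2.findTransformECC(ref[y:y+h,x:x+w].copy(),cur[y-4:y+h+4,x-4:x+w+4].copy(),np.array([[1,0,4],[0,1,4]],np.float32),cv2.MOTION_TRANSLATION,(3,200,1e-6),None,3)
    return (W[0,2]-4).round(3),(W[1,2]-4).round(3),round(cc,3)
R_={'platen':(345,180,14,9),'platen+':(343,180,14,16),'col':(357,178,10,22),'beam':(352,163,16,14)}
E
python3 - <<'E'
from reg import *
cur=g(np.load('pics/side7.npy'))
for r in('pics/side0.png','pics/side6.png'):
    ref=g(cv2.imread(r))
    for k,v in R_.items():
        try: print(r,k,reg(ref,cur,v))
        except Exception as e: print(r,k,'fail')
im=cv2.imread('pics/side7.png')
for v in R_.values(): cv2.rectangle(im,v[:2],(v[0]+v[2],v[1]+v[3]),(0,0,255),1)
cv2.imwrite('pics/t7.png',im); crop('pics/t7.png',290,135,85,95,7,'pics/c14.png')
E
```

```text
t 15.73 tcp [439.12 -61.6   46.98] F [ 0.57  2.35 -1.33] +- [0.2  0.11 0.1 ] M [0.391 0.002 0.004] rot [-8.997e+01  1.000e-02 -3.210e+00] gap 18.1
ins from mouth(432,-178): TCP along -116.3  push F along 2.38
t 16.1333
pics/side0.png platen (np.float32(0.007), np.float32(-0.238), 0.992)
pics/side0.png platen+ (np.float32(0.211), np.float32(-0.523), 0.877)
pics/side0.png col (np.float32(0.182), np.float32(-0.025), 0.985)
pics/side0.png beam (np.float32(-0.021), np.float32(0.013), 0.998)
pics/side6.png platen (np.float32(0.015), np.float32(-0.233), 0.993)
pics/side6.png platen+ (np.float32(0.195), np.float32(-0.522), 0.876)
pics/side6.png col (np.float32(0.2), np.float32(-0.014), 0.985)
pics/side6.png beam (np.float32(-0.033), np.float32(0.003), 0.997)
```

View pics/c14.png

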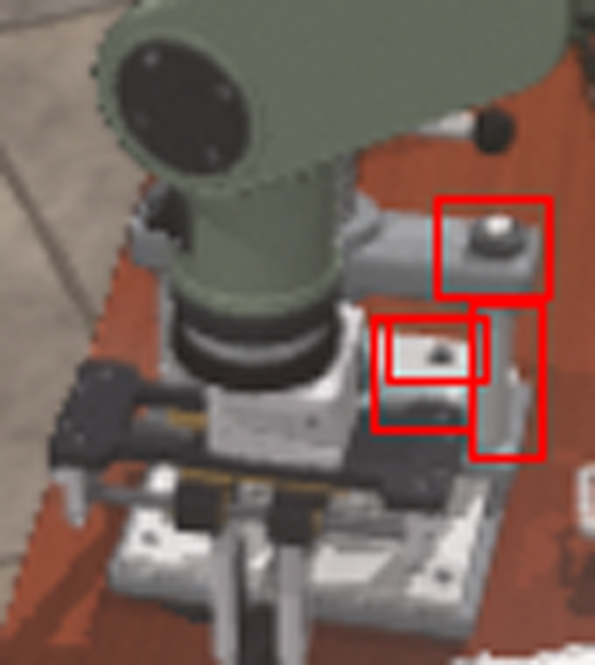

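```bash
python3 - <<'E'
from reg import *
P=np.array([380,-281,52.5]); print(proj('side',P),proj('side',P+[0,0,1])-proj('side',P))
ref6=g(cv2.imread('pics/side6.png'));ref0=g(cv2.imread('pics/side0.png'));cur=g(np.load('pics/side7.npy'))
for roi in((346,181,11,8),(347,182,9,7),(349,182,7,7),(346,182,10,6),(345,181,13,9)):
    try: print(roi,reg(ref0,cur,roi),reg(ref6,cur,roi),reg(ref0,ref6,roi))
    except Exception as e: print(roi,'fail')
E
```

```text
[[352.36363037 185.53269109]] [[ 0.00564689 -0.22391043]]
(346, 181, 11, 8) (np.float32(0.026), np.float32(-0.22), 0.99) (np.float32(0.037), np.float32(-0.198), 0.99) (np.float32(-0.033), np.float32(-0.078), 0.996)
(347, 182, 9, 7) (np.float32(0.014), np.float32(-0.094), 0.958) (np.float32(0.025), np.float32(-0.094), 0.958) (np.float32(-0.109), np.float32(0.102), 0.978)
(349, 182, 7, 7) (np.float32(0.02), np.float32(-0.14), 0.96) (np.float32(0.028), np.float32(-0.152), 0.963) (np.float32(-0.106), np.float32(0.112), 0.979)
(346, 182, 10, 6) (np.float32(-0.006), np.float32(-0.135), 0.933) (np.float32(0.017), np.float32(-0.112), 0.932) (np.float32(-0.121), np.float32(0.073), 0.958)
(345, 181, 13, 9) (np.float32(-0.014), np.float32(-0.257), 0.989) (np.float32(-0.031), np.float32(-0.273), 0.989) (np.float32(-0.079), np.float32(-0.114), 0.993)
```

Request:
apply_moves(
  deltas=[
    {"slide": [0, 0.0003, -0.001], "roll": 0},
    {"slide": [0, 0.0003, -0.002], "roll": 0},
    {"slide": [0, 0.0003, -0.003], "roll": 0},
    {"slide": [0, 0.0003, -0.004], "roll": 0},
    {"slide": [0, 0.0003, -0.004], "roll": 0},
  ],
)

```text
t: 16.55
tcp_pos: [439.1, -63.5, 46.9]
ee_rot: [-90.0, 0.0, -3.2]
force: [0.0, 3.3, -2.1]
finger_gap: 17.2
```

```bash
python3 rd.py 6;
```

```text
t 16.85 tcp [439.08 -63.48  46.88] F [ 0.13  2.45 -1.29] +- [0.14 0.25 0.23] M [ 0.425  0.02  -0.002] rot [-90.    0.   -3.2] gap 17.7
ins from mouth(432,-178): TCP along -114.42  push F along 2.45
```

Request:
apply_moves(
  deltas=[
    {"slide": [0, 0.0001, -0.001], "roll": 0},
    {"slide": [0, 0.0001, -0.002], "roll": 0},
    {"slide": [0, 0.0001, -0.003], "roll": 0},
    {"slide": [0, 0.0001, -0.004], "roll": 0},
    {"slide": [0, 0.0001, -0.004], "roll": 0},
  ],
)

```text
t: 17.27
tcp_pos: [439.0, -65.0, 46.8]
ee_rot: [-90.0, 0.0, -3.2]
force: [0.8, 4.4, -0.9]
finger_gap: 17.7
```

```bash
python3 rd.py 6; python3 lift.py 12 pics/side8.npy
python3 - <<'E'
from reg import *
ref6=g(cv2.imread('pics/side6.png'));ref0=g(cv2.imread('pics/side0.png'));s7=g(np.load('pics/side7.npy'));cur=g(np.load('pics/side8.npy'))
for roi in((345,180,14,9),(346,181,11,8),(347,182,9,7),(345,181,13,9),(352,163,16,14)):
    print(roi,reg(ref0,cur,roi),reg(ref6,cur,roi),reg(s7,cur,roi))
E
```

```text
t 17.57 tcp [439.   -65.02  46.85] F [ 0.06  3.5  -0.88] +- [0.07 0.22 0.24] M [0.573 0.03  0.002] rot [-90.    0.   -3.2] gap 17.7
ins from mouth(432,-178): TCP along -112.88  push F along 3.5
t 18.1667
(345, 180, 14, 9) (np.float32(-0.053), np.float32(-0.325), 0.992) (np.float32(-0.064), np.float32(-0.318), 0.992) (np.float32(-0.097), np.float32(-0.152), 0.997)
(346, 181, 11, 8) (np.float32(-0.027), np.float32(-0.268), 0.99) (np.float32(-0.04), np.float32(-0.274), 0.99) (np.float32(-0.104), np.float32(-0.108), 0.996)
(347, 182, 9, 7) (np.float32(-0.052), np.float32(-0.146), 0.962) (np.float32(-0.034), np.float32(-0.134), 0.963) (np.float32(-0.154), np.float32(0.099), 0.981)
(345, 181, 13, 9) (np.float32(-0.077), np.float32(-0.322), 0.988) (np.float32(-0.086), np.float32(-0.336), 0.988) (np.float32(-0.117), np.float32(-0.169), 0.991)
(352, 163, 16, 14) (np.float32(-0.004), np.float32(0.02), 0.998) (np.float32(-0.022), np.float32(0.011), 0.997) (np.float32(-0.018), np.float32(-0.014), 0.998)
```

```bash
python3 - <<'E'
from reg import *
fs={k:g(cv2.imread(f'pics/side{k}.png')) for k in(0,1,2,3,4,6)}
a=fs[0][176:196,343:362]
for k,v in fs.items(): print(k,np.abs(v[178:190,344:360]-fs[0][178:190,344:360]).mean().round(2))
s7=g(np.load('pics/side7.npy'));s8=g(np.load('pics/side8.npy'))
ok=[k for k in fs if np.abs(fs[k][178:190,344:360]-fs[0][178:190,344:360]).mean()<4]
ref=np.mean([fs[k] for k in ok],0).astype(np.float32); print(ok)
for roi in((345,180,14,9),(346,181,11,8),(345,181,13,9),(344,178,15,12),(344,179,12,12),(352,163,16,14),(358,160,10,10)):
    print(roi,*(tuple(map(float,reg(ref,c,roi))) for c in (s7,s8)))
# rows profile around the back platen edge
for c in (347,350,353): print(c,ref[176:190,c].round(0),s8[176:190,c].round(0))
E
```

```text
0 0.0
1 53.09
2 53.74
3 49.18
4 2.71
6 2.55
[0, 4, 6]
(345, 180, 14, 9) (0.020999999716877937, -0.2370000034570694, 0.993) (-0.05900000035762787, -0.3230000138282776, 0.992)
(346, 181, 11, 8) (0.057999998331069946, -0.20000000298023224, 0.99) (-0.023000000044703484, -0.2750000059604645, 0.99)
(345, 181, 13, 9) (-0.006000000052154064, -0.2590000033378601, 0.989) (-0.06400000303983688, -0.3160000145435333, 0.988)
(344, 178, 15, 12) (0.07900000363588333, -0.24500000476837158, 0.996) (0.004000000189989805, -0.3109999895095825, 0.995)
(344, 179, 12, 12) (0.08799999952316284, -0.2549999952316284, 0.995) (0.03999999910593033, -0.3440000116825104, 0.995)
(352, 163, 16, 14) (-0.01899999938905239, 0.012000000104308128, 0.998) (-0.019999999552965164, 0.023000000044703484, 0.998)
(358, 160, 10, 10) (0.02500000037252903, -0.0729999989271164, 0.989) (0.012000000104308128, -0.09399999678134918, 0.99)
347 [100.  89.  95.  98.  96.  96. 117. 195. 207. 205. 205. 209. 208. 196.] [100.  86.  93.  96.  96.  95. 133. 197. 206. 204. 206. 208. 208. 184.]
350 [100.  86.  93.  93.  94.  96.  95. 197. 211. 197. 191. 204. 206. 210.] [ 98.  87.  91.  92.  91.  93. 118. 194. 207. 193. 191. 204. 208. 197.]
353 [101.  97.  88.  95.  94.  94.  94. 139. 153. 108.  91. 148. 199. 209.] [100.  97.  88.  92.  94.  93.  92. 165. 147. 102.  83. 188. 208. 209.]
```

```bash
python3 rd.py 8 pics/top9.png; python3 - <<'E'
from strip import *
crop('pics/top9.png',260,165,130,75,6,'pics/c15.png')
cv2.imwrite('pics/side9.png',vision.grab_frame('side')); crop('pics/side9.png',270,135,110,100,7,'pics/c16.png')
E
```

```text
t 18.57 tcp [439.01 -65.03  46.85] F [ 0.1   3.93 -1.01] +- [0.09 0.27 0.18] M [ 0.645  0.023 -0.025] rot [-90.    0.   -3.2] gap 17.6
ins from mouth(432,-178): TCP along -112.87  push F along 3.93
```

View pics/c15.png

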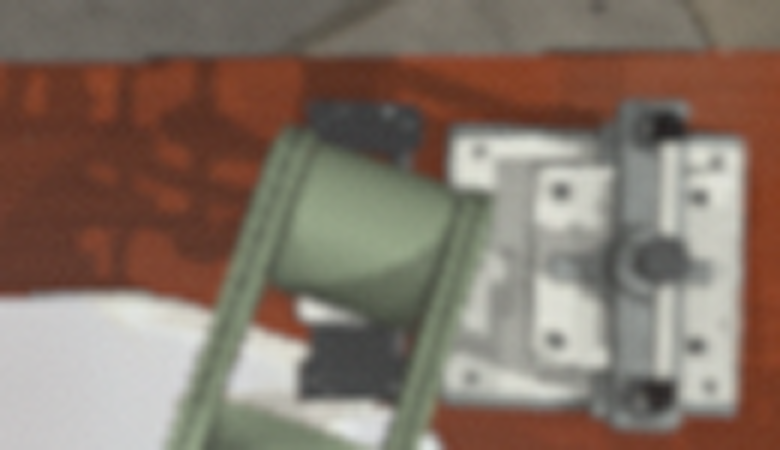

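View pics/c16.png

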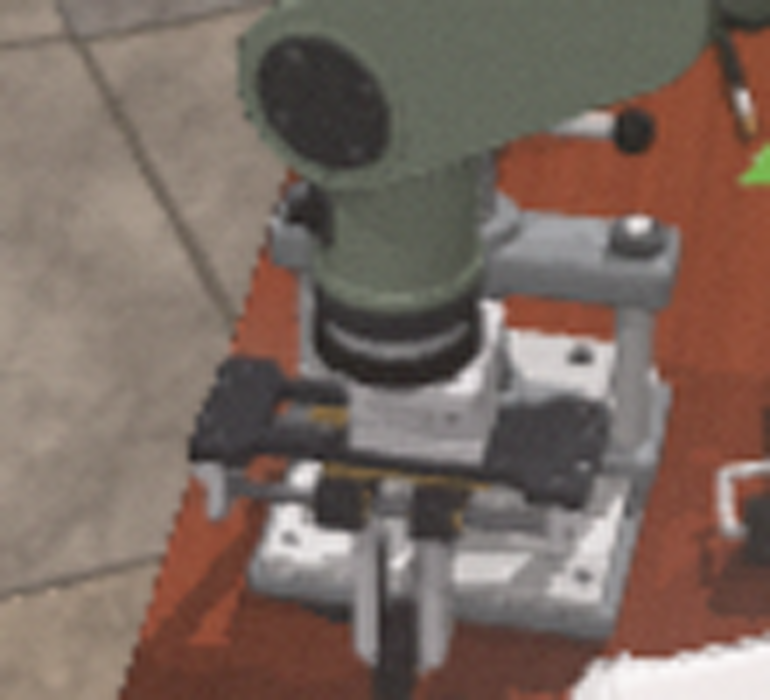

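```bash
python3 -c "
from cell import ctrl
print(ctrl.hand_in()); s=ctrl.state(); print(s['t'],s['tcp_pos'],s['force'],s['finger_gap'])"
```

```text
the job is handed in; nothing more can be done
None
the job is handed in; nothing more can be done
```

The gauge is in the press, held by its handle at 40 N grip, with the platen lifted by my estimate 0.8 to 1.4 mm. I handed the job in at about 18.6 s of the 61 s allowed.

**Depth and push:** The thin end is about 52 mm behind the platen's front edge, by calculation from the arm position. The gauge first touched the platen about 9 mm before that. The push held steady at 3.9 N, which points to a lift of about 0.9 mm.

**Lift by camera:** The platen shifted about 0.32 px in the side view, or about 1.4 mm. That disagrees somewhat with the force estimate, and it is only good to about 0.5 mm at this picture size. I stopped here because the two bracket 1 mm.

**Alignment:** The gauge's yaw is -93.2°, against about -93.2° measured for the press. It was within about 1 mm of the middle, measured in the top view before it went in. In the last top picture the arm hides it.

**Flatness:** While sliding in, I was pressing the handle down with up to about 5 N, which tilted the gauge slightly. I raised the hand by about 0.6 mm and went on. At the end the only vertical load on the hand was about the gauge's own weight, so it should be lying flat, though no picture shows that directly.

**Other things on the desk:** I did not knowingly touch anything else. I did not check their positions against the first pictures.

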